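# Bring up a slide in the bench viewer

### The arm

A 6-joint arm with a two-finger parallel gripper is mounted at the origin on the work surface. World frame = base frame: x ahead of the robot, y to its left, z up, the work surface at z = 0. Lengths are in m, angles in rad, forces in N, time in s.
With the tool pointing down it reaches from about 0.3 to 1 m from the base axis. Payload 5.1 kg.
Tool frame: the origin (TCP) lies at the very end of the fingers, on their centre line; the grasp point (between the pads) lies 19 mm behind it; z points along the fingers, y is the direction in which the jaws open and shut (so a half turn about z gives the same grasp; the last joint's range is limited). The gripper opens to 95 mm and grips with 3 to 60 N. Pads are 20 mm wide; open, the fingers measure 119 mm over their backs; the gripper's body (75 mm by 180 mm) begins 59 mm behind the grasp point.
Start: joints at [1.116, 0.124, 1.65, -0, 1.367, -0.083], TCP at [0.236, 0.606, 0.215] pointing down, gripper open.
Joint ranges: [-2.61, 2.61], [-1.02, 2.33], [0.03, 2.71], [-1.35, 4.49], [0.32, 2.68], [-2.91, 2.91]. Speed limits (rad/s): [2.57, 2.57, 3.14, 3.14, 3.14, 3.14].

### API

Orientations are given as a rotation vector (axis times angle).
In Python, from rig import ctrl gives the robot as it stands.
- The arm moves only by the shell command python3 -m creep 'ROWS' [OPENING] [FORCE]. ROWS is JSON, a list of rows, each a list of 2 entries, a list of its own where there are three numbers: the shift along the world's x, y, z in cm, then the turn, a rotation vector about the world's x, y, z in rad. A call has 1 to 20 rows; each row is the pose to reach, as a shift and turn from the pose commanded when the call began; what a row does not reach only later rows make up. A row lasts 1/8 s, in which the tool goes at most 62.5 mm and 10.7 degrees, less where a joint would pass 70% of its speed; a pose out of reach is approached as far as the arm can. A call with a gripper value outside its range is refused whole. OPENING is the closure, from 0 (fully open) to 1 (shut), set as the call begins (- or left out, the last holds). The fingers move at their own pace and stop on an object; FORCE is the grip in N (left out, the last holds). Time passes only in rows, so rows that repeat a pose let the fingers close. It gives the time, the measured TCP pose, the force and the opening at its end, in the units of the state.
- ctrl.state(): the state, without advancing time (a new reading comes with each control period).
- ctrl.camera(name): name is "scene" or "top" or "wrist"; returns a dict with "img" (480x640x3 uint8, blue, green, red), "depth" (480x640 float32, m along the optical axis (not along the pixel's ray), 0 where there is no reading), "K" (3x3 intrinsics, pixels), "R" (3x3) and "t" (3): a world point X has camera coordinates R X + t. Camera axes: x right, y down, z forward; pixel columns grow to the right and rows downward; lengths in m; the calibration is good to about 2 mm. The wrist camera is an equidistant fisheye: a pixel r from the principal point sees the ray r / f radians off the axis. A picture is of the moment at which its call begins.
- ctrl.hand_in(): hands the job in, once; it reports no verdict.
The state is a dict: "time": time; "q": joint angles; "qd": joint speeds; "joint_efforts": joint torques, N m; "tcp_pos": TCP position; "orientation": TCP orientation; "force": force on the tool from outside, world axes, zero at the start; "wrist_torque": the same for the moment, N m; "width": opening from 0.0 (shut) to 1.0 (fully open).
Only numpy, scipy, OpenCV 4.12 (cv2) and the standard library are available. Lean on these libraries where they do the work, as an engineer would, in place of code of your own. Each camera call takes 0.05 s, during which the arm holds its last target.

### The job

Bring up the slide in the grey bench viewer: first press the raised end of the long lamp rocker on its deck until the rocker is fully over, then press the square key beside it all the way down so that it stays down, and last press the long bar key of the loose hand control all the way down with the fingertips and finish while still holding it down. Press neither of the two round keys, and do not pick up, tip or push about the viewer, the control or anything else on the counter.

Things in the scene. Friction and masses are not known exactly. Their poses are not given: they have to be found in the camera images.
- viewer: grey plastic bench slide viewer, loose on the counter on rubber feet, about 1.6 kg, 170 mm (its x) by 260 mm (its y). Origin: centre of its underside; z up; -x is its front (towards the robot, turned by up to about 0.35 rad). Its flat deck is 50 mm high; a screen hood 55 mm deep rises to 88 mm along its far (+x) side. On the deck, all centred 30 mm in front of the origin and 80 mm apart: a long rocker at y = +80 mm, a square key at y = 0, a round key at y = -80 mm
- lamp_rocker (a joint): the viewer's lamp rocker, a paddle 64 mm long (along the viewer's x) by 30 mm wide, pivoted across its middle 62 mm above the counter. 0 to 0.04 rad = off, the end nearer the viewer's front stands raised; 0.32 rad = fully over, that end down (it sinks about 8 mm). It turns with a friction of about 0.05 N m (2 to 5 N at the fingertip) and stays where it is left
- rocker_raised_end (a point): point on the rocker's upper face, 24 mm from its pivot towards the viewer's front: the place to press. It moves with the rocker (about 70 mm above the counter when off, 62 mm when fully over)
- carrier_key (a joint): the viewer's square slide-carrier key, a push-down latch: 0 = up, 0.008 m = all the way down. It moves straight down with about 2.5 N of friction and stays where it is left
- square_key_top (a point): centre of the square key's top face (32 x 32 mm), 64 mm above the counter when up, 56 mm when down; moves with the key
- eject_key (a joint): the viewer's round key (30 mm across), not to be pressed: 0 = up, 0.008 m = down, spring return
- eject_key_top (a point): centre of the round viewer key's top face, 64 mm above the counter
- control: loose grey hand control lying on the counter, 150 mm (its x) by 56 mm (its y), 26 mm high, about 0.3 kg, turned any way. Origin: centre of its underside; z up. A long bar key lies at x = +32 mm, a small round key at x = -45 mm; both tops stand 36 mm above the counter
- bar_key (a joint): the control's long bar key: 0 = up, 0.006 m = all the way down. Spring return: about 1.5 N to start, 4.5 N when all the way down; it rises as soon as it is let go
- bar_key_top (a point): centre of the bar key's top face (50 mm along the control's x by 24 mm), 36 mm above the counter when up, 30 mm when down; moves with the key
- dot_key (a joint): the control's small round key (24 mm across), not to be pressed: 0 = up, 0.006 m = down, spring return
- dot_key_top (a point): centre of the control's round key's top face, 36 mm above the counter
- filter_a: amber glass filter in a steel rim, 52 mm across, 8 mm thick, lying on top of the viewer's screen hood; bystander. Origin: centre of its underside.
- filter_b: amber glass filter in a steel rim, 52 mm across, 8 mm thick, lying on the counter in front of the viewer; bystander. Origin: centre of its underside.
- filter_c: amber glass filter in a steel rim, 52 mm across, 8 mm thick, lying on the counter beside the hand control; bystander. Origin: centre of its underside.
- lens: chrome screw-mount lens standing upright, 58 mm across, 45 mm high, beside the hand control; bystander. Origin: centre of its underside.
- ring_wrench: brass retaining-ring wrench lying flat, 110 x 34 mm, two steel points up to 22 mm high; bystander. Origin: centre of its underside.
Things that resemble listed ones, but are neither listed nor needed, are in the scene too. Of the things shaped like the control, the grey one is meant.

How it is judged:
On the way, in this order (a step that is already met when the one before it is completed fails the run):
1. the lamp rocker is pressed fully over (value of joint lamp_rocker above 0.26 rad and value of joint carrier_key below 0.003 m), for 0.1 s.
2. the square key is pressed down, the bar key still up (value of joint lamp_rocker above 0.26 rad and value of joint carrier_key above 0.0065 m and value of joint bar_key below 0.002 m), for 0.1 s.
At the end, for the whole second after the job is handed in: The rocker is over (joint above 0.26 of 0.32 rad), the square key is down (above 6.5 of 8 mm), the fingers are holding the bar key down (above 4.5 of 6 mm, with more than 1 N), both round keys are up, and the viewer and control lie within 20 mm of where they began (value of joint lamp_rocker above 0.26 rad and value of joint carrier_key above 0.0065 m and value of joint bar_key above 0.0045 m and contact force between the fingers and control above 1 N and value of joint eject_key below 0.003 m and value of joint dot_key below 0.0025 m and distance of each of viewer, control from where it was at the start of the episode below 0.02 m and height (world z) of viewer below 0.01 m and height (world z) of control below 0.008 m); the arm keeps its last pose, push and grip.
It fails at once if pressed out of order: the square key before the lamp rocker is fully over, or the bar key before both are done ((value of joint carrier_key above 0.003 m and value of joint lamp_rocker below 0.26 rad) or (value of joint bar_key above 0.002 m and (value of joint lamp_rocker below 0.26 rad or value of joint carrier_key below 0.0065 m))).
It fails at once if a round key is pressed (value of joint eject_key above 0.003 m or value of joint dot_key above 0.0025 m).
It fails at once if the viewer or the hand control is shifted by more than 20 mm, lifted or tipped (distance of any of viewer, control from where it was at the start of the episode above 0.02 m or height (world z) of viewer above 0.01 m or angle between viewer's own z axis and vertical above 0.12 rad or height (world z) of control above 0.008 m or angle between control's own z axis and vertical above 0.15 rad).
It fails at once if a bystander is shifted by more than 20 mm, lifted or tipped (distance of any of filter_a, filter_b, filter_c, lens, ring_wrench from where it was at the start of the episode above 0.02 m or angle between any of filter_a, filter_b, filter_c, lens, ring_wrench's own z axis and vertical above 0.3 rad).
It also fails if it takes over 38 s, if anything falls off the work surface, if the arm or the gripper's body presses on something with over 40 N, if the wrist force passes 120 N, or if a joint passes its speed limit or range.

## Working session

There is one attempt and no reset: what is moved stays moved. The work goes in short steps, Python scripts to look and compute and a shell command to move; the robot and the scene stay as the last step left them, time stands still between calls to the robot, and variables do not carry over. Pictures are saved under pics/ and viewed, and the job is handed in when it is done.

```bash
ls; mkdir -p pics
python3 - <<'E'
from rig import ctrl
import cv2,numpy as np
s=ctrl.state();print({k:np.round(v,3).tolist() for k,v in s.items()})
for n in["top","scene"]:
    c=ctrl.camera(n);cv2.imwrite(f"pics/{n}0.png",c["img"]);np.savez(f"{n}0.npz",**c)
    print(n,c["K"].round(1).tolist(),c["R"].round(3).tolist(),c["t"].round(3).tolist())
E
```

```text
pics
{'time': 0.0, 'q': [1.116, 0.125, 1.652, -0.0, 1.367, -0.083], 'qd': [0.001, 0.0, 0.002, -0.0, 0.001, -0.002], 'joint_efforts': [-0.0, -41.761, -35.993, 0.077, 0.049, -0.0], 'tcp_pos': [0.236, 0.605, 0.213], 'orientation': [-0.581, -3.087, 0.003], 'force': [-1.521, 0.228, 0.296], 'wrist_torque': [-0.061, -0.023, -0.002], 'width': 1.002}
top [[517.6, 0.0, 321.9], [0.0, 517.6, 235.4], [0.0, 0.0, 1.0]] [[-0.0, -1.0, -0.016], [-0.983, 0.003, -0.183], [0.183, 0.016, -0.983]] [-0.061, 0.596, 0.88]
scene [[495.1, 0.0, 311.3], [0.0, 495.1, 237.2], [0.0, 0.0, 1.0]] [[0.05, 0.999, 0.019], [0.673, -0.02, -0.739], [-0.738, 0.05, -0.674]] [0.027, -0.321, 1.332]
```

View pics/top0.png

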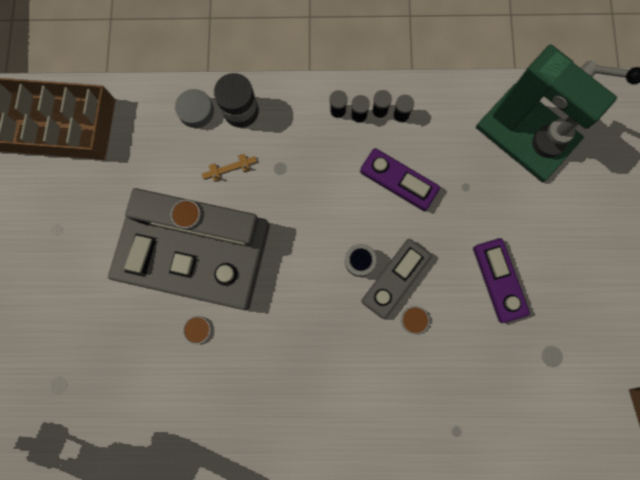

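View pics/scene0.png

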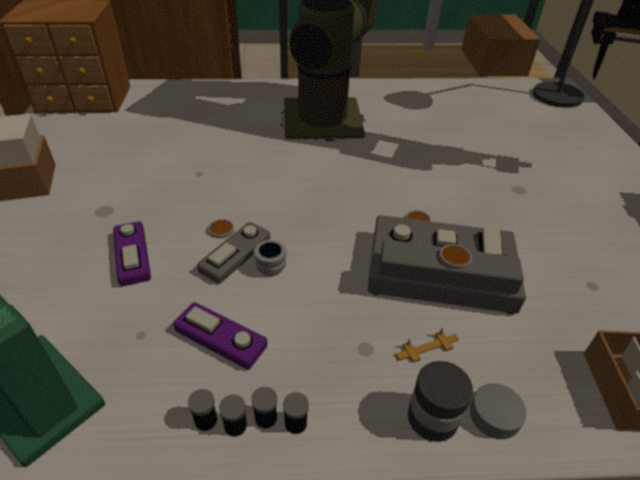

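The top view shows the viewer at about (190,247), with its rocker at (139,254), square key at (182,264) and round key at (225,273). There are three control-shaped things: purple at (400,180), purple at (501,281) and grey at (397,279). The grey one fits the description: its bar key is at (408,263), its dot key at (383,297), the lens is beside it at (361,260) and a filter is at (416,320).

```bash
cat > h.py <<'E'
import numpy as np,cv2
def ray(c,u,v,z):
    d=c["R"].T@np.linalg.inv(c["K"])@np.array([u,v,1.]);o=-c["R"].T@c["t"]
    return o+d*(z-o[2])/d[2]
def dep(c,u,v):
    z=float(np.median(c["depth"][int(v)-1:int(v)+2,int(u)-1:int(u)+2]))
    return c["R"].T@(np.linalg.inv(c["K"])@np.array([u,v,1.])*z-c["t"])
def keys(c):
    hsv=cv2.cvtColor(c["img"],cv2.COLOR_BGR2HSV)
    return hsv
E
python3 - <<'E'
from h import *
for n,lst in(("top",dict(rock=(139,254,.062),sq=(182,264,.064),ej=(225,273,.064),bar=(408,263,.036),dot=(383,297,.036))),("scene",dict(rock=(491,241,.062),sq=(446,237,.064),ej=(402,232,.064),bar=(223,254,.036),dot=(250,231,.036)))):
    c=dict(np.load(n+"0.npz"));im=c["img"]
    g=cv2.cvtColor(im,cv2.COLOR_BGR2GRAY)
    for k,(u,v,z) in lst.items():
        x0,y0=u-28,v-28
        m=(g>0.8*g[v,u]).astype(np.uint8)
        m=cv2.morphologyEx(m,cv2.MORPH_OPEN,np.ones((3,3)))
        nn,lab,st,ce=cv2.connectedComponentsWithStats(m,connectivity=4)
        l=lab[v,u];r=cv2.minAreaRect(np.argwhere(lab==l)[:,::-1].astype(np.float32))
        p=ray(c,*ce[l],z);b=[ray(c,*q,z)for q in cv2.boxPoints(r)]
        e=[b[1]-b[0],b[2]-b[1]]
        print(n,k,g[v,u],st[l].tolist(),ce[l].round(1),p.round(4),"depthpt",dep(c,u,v).round(4),[(round(np.linalg.norm(a),4),round(float(np.arctan2(a[1],a[0])),3))for a in e])
c=dict(np.load("top0.npz"))["img"]
cv2.imwrite("pics/crop.png",np.hstack([cv2.resize(c[170:350,90:290],None,fx=2,fy=2),cv2.resize(c[170:350,290:490],None,fx=2,fy=2)]))
E
```

```text
top rock 131 [125, 237, 25, 34, 529] [136.7 253.5] [0.5623 0.2691 0.062 ] depthpt [0.5608 0.2633 0.0665] [(np.float64(0.0629), -0.285), (np.float64(0.029), -1.918)]
top sq 137 [171, 254, 19, 19, 274] [180.4 263.3] [0.5443 0.1892 0.064 ] depthpt [0.5428 0.1858 0.0656] [(np.float64(0.0301), -0.194), (np.float64(0.0299), -1.817)]
top ej 136 [217, 266, 15, 15, 185] [223.9 273. ] [0.5268 0.111  0.064 ] depthpt [0.5268 0.109  0.064 ] [(np.float64(0.0249), -1.573), (np.float64(0.0249), -3.109)]
top bar 132 [397, 251, 22, 25, 309] [407.6 263.1] [ 0.5474 -0.2177  0.036 ] depthpt [ 0.5474 -0.2183  0.0372] [(np.float64(0.0478), -0.657), (np.float64(0.022), -2.235)]
top dot 134 [377, 291, 12, 12, 115] [382.5 296.6] [ 0.4868 -0.1709  0.036 ] depthpt [ 0.4861 -0.1718  0.0353] [(np.float64(0.0198), -1.572), (np.float64(0.0197), 3.118)]
scene rock 121 [0, 52, 640, 428, 173816] [324.9 283.3] [ 0.6546 -0.0388  0.062 ] depthpt [0.5649 0.2654 0.0644] [(np.float64(1.9506), 1.567), (np.float64(1.4502), -0.509)]
scene sq 122 [438, 229, 18, 13, 196] [446.3 235.3] [0.5471 0.1889 0.064 ] depthpt [0.5489 0.1884 0.0616] [(np.float64(0.0314), 1.542), (np.float64(0.0333), -0.262)]
scene ej 123 [395, 225, 15, 10, 128] [402.3 229.5] [0.5288 0.1118 0.064 ] depthpt [0.5352 0.1102 0.0635] [(np.float64(0.026), 1.542), (np.float64(0.0252), -0.195)]
scene bar 123 [210, 243, 25, 20, 261] [222.  252.4] [ 0.5499 -0.2163  0.036 ] depthpt [ 0.5534 -0.2143  0.0353] [(np.float64(0.0538), 2.474), (np.float64(0.0276), 0.541)]
scene dot 121 [244, 226, 12, 8, 79] [249.7 229.4] [ 0.4886 -0.1691  0.036 ] depthpt [ 0.4915 -0.1686  0.0344] [(np.float64(0.021), 1.542), (np.float64(0.0201), 0.034)]
```

View pics/crop.png

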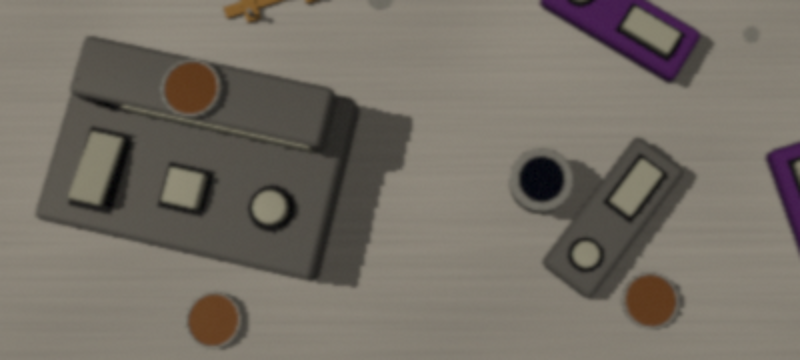

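The crop confirms it: the grey control sits between the lens and filter_c. Key spacings come out at 80, 82 and 77 mm, as they should. Viewer yaw is about -0.22 and the rocker's raised end is at about (0.540, 0.272). Next I close the fingers and move above it.

```bash
python3 -m creep '[[[3,-3.3,0],[0,0,0]],[[6,-6.6,0],[0,0,0]],[[9,-10,0],[0,0,0]],[[12,-13.3,0],[0,0,0]],[[15,-16.6,-1],[0,0,0]],[[18,-20,-2],[0,0,0]],[[21,-23,-4],[0,0,0]],[[24,-26.5,-6],[0,0,0]],[[27,-30,-8],[0,0,0]],[[29,-32,-9],[0,0,0]],[[30.4,-33.4,-10],[0,0,0]],[[30.4,-33.4,-10.5],[0,0,0]],[[30.4,-33.4,-10.5],[0,0,0]],[[30.4,-33.4,-10.5],[0,0,0]]]' 1 30
python3 - <<'E'
from rig import ctrl
import cv2,numpy as np
for n in["top","wrist"]:
    c=ctrl.camera(n);cv2.imwrite(f"pics/{n}1.png",c["img"])
    np.savez(f"{n}1.npz",**c)
s=ctrl.state();print(s["time"],s["tcp_pos"],s["orientation"],s["force"],s["width"])
E
```

```text
time: 1.85
tcp_pos: [0.5398, 0.2725, 0.1102]
orientation: [0.579, 3.087, 0.001]
force: [0.0, 0.2, -0.3]
width: 0.006
1.95 [0.53998702 0.27241989 0.11033201] [5.78610012e-01 3.08700632e+00 1.00378816e-03] [-0.2488142   1.05955133  0.89864795] 0.0062694869077617055
```

View pics/wrist1.png

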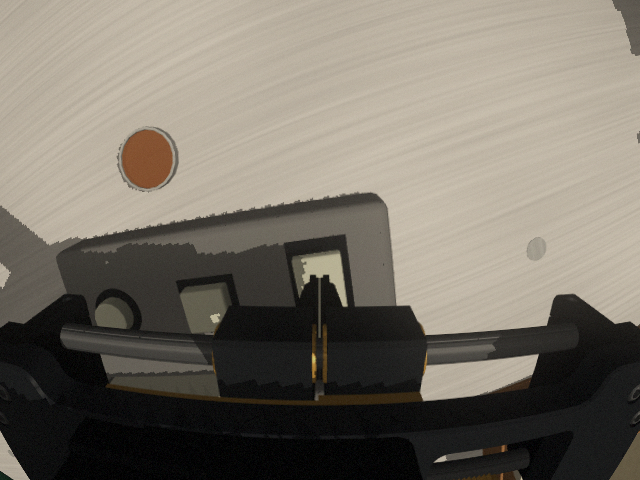

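View pics/top1.png

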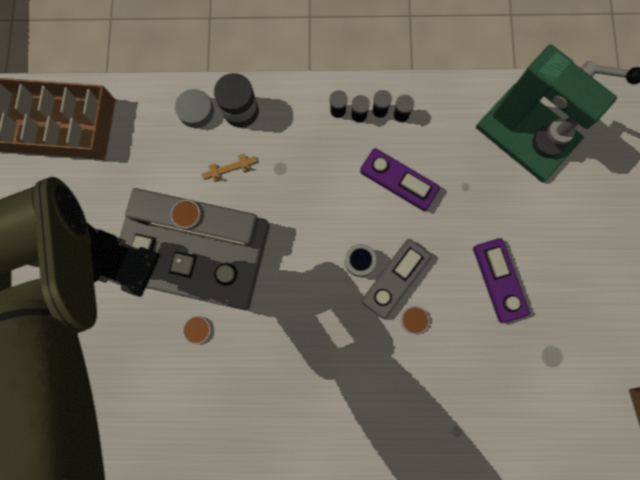

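In the wrist view the fingertip is at (320,280), over the rocker (columns 292–348, front end at row 250). I'll descend slowly.

```bash
python3 -m creep '[[[0,0,-1],[0,0,0]],[[0,0,-2],[0,0,0]],[[0,0,-3],[0,0,0]],[[0,0,-3.5],[0,0,0]],[[0,0,-3.8],[0,0,0]],[[0,0,-4.1],[0,0,0]],[[0,0,-4.3],[0,0,0]],[[0,0,-4.3],[0,0,0]]]'
python3 -m creep '[[[0,0,-0.1],[0,0,0]],[[0,0,-0.2],[0,0,0]],[[0,0,-0.3],[0,0,0]],[[0,0,-0.3],[0,0,0]]]'
```

```text
time: 2.95
tcp_pos: [0.5404, 0.2716, 0.0668]
orientation: [0.58, 3.087, 0.0]
force: [-1.2, -0.1, 0.7]
width: 0.008
time: 3.45
tcp_pos: [0.5401, 0.2718, 0.064]
orientation: [-0.581, -3.087, -0.0]
force: [-3.1, 0.6, 4.2]
width: 0.005
```

```bash
python3 -m creep '[[[0,0,-0.1],[0,0,0]],[[0,0,-0.2],[0,0,0]],[[0,0,-0.2],[0,0,0]]]'
python3 -m creep '[[[0,0,-0.1],[0,0,0]],[[0,0,-0.2],[0,0,0]],[[0,0,-0.2],[0,0,0]]]'
```

```text
time: 3.82
tcp_pos: [0.5402, 0.2718, 0.0637]
orientation: [-0.58, -3.087, 0.0]
force: [-7.0, -1.1, 14.1]
width: 0.007
time: 4.2
tcp_pos: [0.5403, 0.2719, 0.0635]
orientation: [-0.58, -3.087, 0.0]
force: [-11.1, -3.7, 22.3]
width: 0.005
```

It bottomed out at 63.5 mm with the force rising stiffly to 22 N. That matches the calculated 63.7 mm for fully over. I'll lift, move towards the square key and check both.

```bash
python3 -m creep '[[[0,0,0.5],[0,0,0]],[[0,0,2],[0,0,0]],[[0,0,4],[0,0,0]],[[0,0,6],[0,0,0]],[[0,-3,7],[0,0,0]],[[0.3,-6,7],[0,0,0]],[[0.5,-8.3,6],[0,0,0]],[[0.5,-8.3,5],[0,0,0]],[[0.5,-8.3,5],[0,0,0]]]'
python3 - <<'E'
from rig import ctrl
from h import *
for n in["top","wrist","scene"]:
    c=ctrl.camera(n);cv2.imwrite(f"pics/{n}2.png",c["img"]);np.savez(f"{n}2.npz",**c)
a=dict(np.load("scene0.npz"));b=dict(np.load("scene2.npz"))
for u,v in[(489,231),(490,235),(491,240),(492,245),(493,250)]:print(u,v,dep(a,u,v).round(4),dep(b,u,v).round(4))
o=[x["img"][200:310,340:540] for x in(a,b)]
cv2.imwrite("pics/cmp.png",np.hstack([cv2.resize(x,None,fx=2,fy=2) for x in o]))
s=ctrl.state();print(s["time"],s["tcp_pos"])
E
```

```text
time: 5.32
tcp_pos: [0.5446, 0.1888, 0.1092]
orientation: [-0.581, -3.086, 0.0]
force: [0.3, 0.7, -1.0]
width: 0.007
489 231 [0.5428 0.2677 0.0687] [0.5336 0.2729 0.0603]
490 235 [0.5526 0.2667 0.0678] [0.5473 0.2697 0.0628]
491 240 [0.5627 0.266  0.0648] [0.5635 0.2656 0.0655]
492 245 [0.5744 0.2644 0.0635] [0.5783 0.2621 0.0673]
493 250 [0.5851 0.2632 0.0616] [0.5919 0.2592 0.0682]
5.475 [0.54534573 0.18938648 0.11013619]
```

View pics/cmp.png

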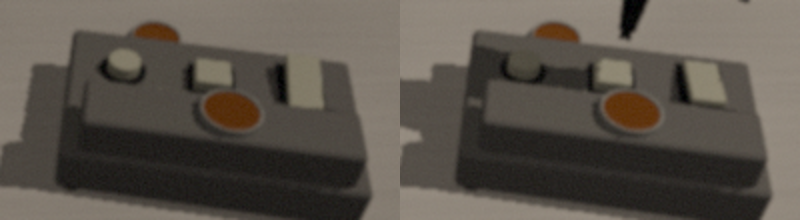

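View pics/wrist2.png

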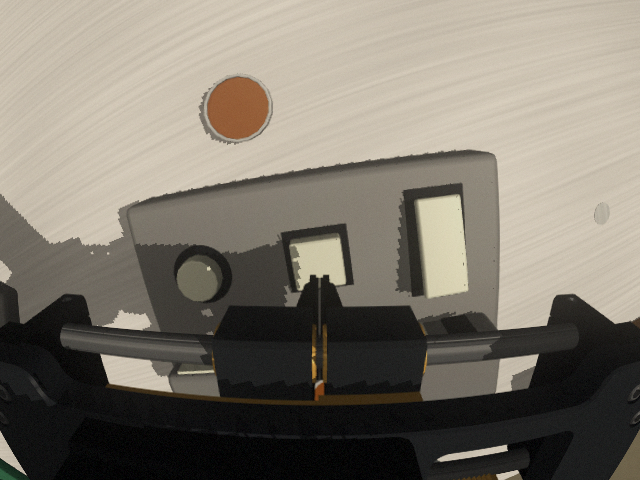

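View pics/top2.png

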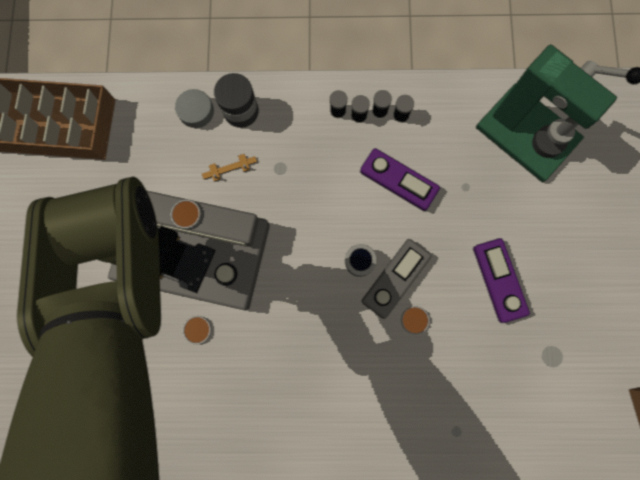

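The rocker slope changed from about +0.16 to -0.16, so it is fully over, and the viewer hasn't moved. The fingertip at (320,280) is over the square key (300–346, 237–290). Next is the square key, top at 64 mm and 56 mm when down.

```bash
python3 -m creep '[[[0,0,-1.5],[0,0,0]],[[0,0,-3],[0,0,0]],[[0,0,-4],[0,0,0]],[[0,0,-4.4],[0,0,0]],[[0,0,-4.7],[0,0,0]],[[0,0,-5],[0,0,0]],[[0,0,-5.2],[0,0,0]],[[0,0,-5.3],[0,0,0]],[[0,0,-5.3],[0,0,0]]]'
python3 -m creep '[[[0,0,-0.1],[0,0,0]],[[0,0,-0.2],[0,0,0]],[[0,0,-0.3],[0,0,0]],[[0,0,-0.3],[0,0,0]]]'
```

```text
time: 6.6
tcp_pos: [0.5454, 0.1886, 0.0568]
orientation: [0.581, 3.087, 0.0]
force: [-0.6, -0.1, 1.5]
width: 0.004
time: 7.1
tcp_pos: [0.5455, 0.1886, 0.0561]
orientation: [-0.58, -3.087, 0.0]
force: [-7.4, -2.0, 13.8]
width: 0.007
```

```bash
python3 -m creep '[[[0,0,0.5],[0,0,0]],[[0,0,2],[0,0,0]],[[0,0,4],[0,0,0]],[[0,-1,6],[0,0,0]],[[0,-4,7],[0,0,0]],[[0,-8,7],[0,0,0]],[[0,-12,7],[0,0,0]],[[0,-16,7],[0,0,0]],[[0,-20,7],[0,0,0]],[[0,-24,7],[0,0,0]],[[0,-28,7],[0,0,0]],[[0,-32,7],[0,0,0]],[[0,-36,6],[0,0,0]],[[0.2,-39,5],[0,0,0]],[[0.3,-40.6,4],[0,0,0]],[[0.3,-40.6,3],[0,0,0]],[[0.3,-40.6,3],[0,0,0]],[[0.3,-40.6,3],[0,0,0]]]'
python3 - <<'E'
from rig import ctrl
from h import *
for n in["top","wrist","scene"]:
    c=ctrl.camera(n);cv2.imwrite(f"pics/{n}3.png",c["img"]);np.savez(f"{n}3.npz",**c)
a=dict(np.load("top0.npz"));b=dict(np.load("top3.npz"))
for u,v in[(130,268),(139,252),(148,238),(180,263),(224,273),(180,290),(190,215)]:print(u,v,dep(a,u,v).round(4),dep(b,u,v).round(4))
s=ctrl.state();print(s["time"],s["tcp_pos"])
cv2.imwrite("pics/wr3.png",b["img"])
E
```

```text
time: 9.35
tcp_pos: [0.5483, -0.2165, 0.0839]
orientation: [0.579, 3.088, 0.0]
force: [0.1, -0.0, 0.0]
width: 0.004
130 268 [0.5353 0.2761 0.0705] [0.5361 0.2788 0.0637]
139 252 [0.5644 0.2635 0.0665] [0.5642 0.2631 0.0675]
148 238 [0.5906 0.2508 0.0612] [0.5896 0.2487 0.0672]
180 263 [0.5447 0.1897 0.0647] [0.5457 0.1919 0.057 ]
224 273 [0.5268 0.1107 0.0644] [0.5267 0.1106 0.0652]
180 290 [0.498  0.1913 0.0509] [0.498  0.1914 0.0505]
190 215 [0.6252 0.1676 0.0945] [0.6252 0.1676 0.0946]
9.5 [ 0.54854168 -0.21690112  0.08420776]
```

View pics/top3.png

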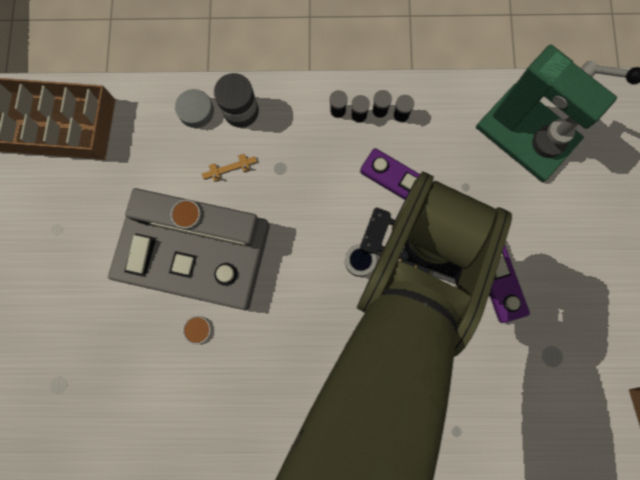

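View pics/wrist3.png

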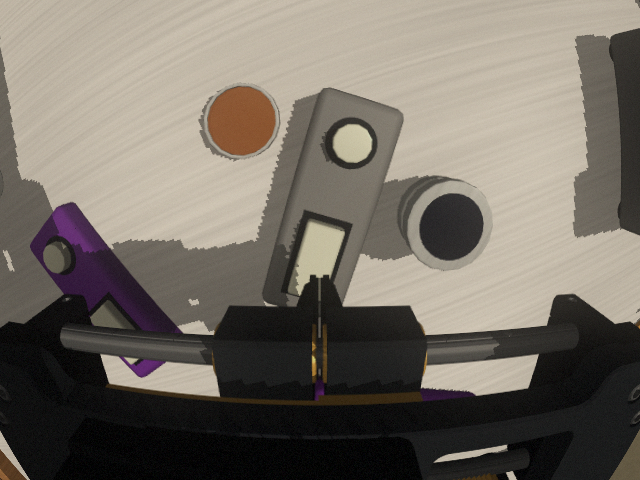

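View pics/scene3.png

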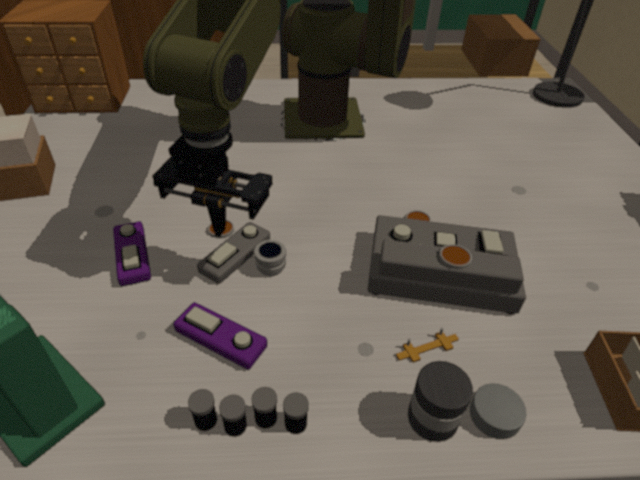

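The square key went down by 8 mm (64.7 to 57.0), the rocker is over, the round key is up and the viewer hasn't moved. The fingertip at (320,280) is over the bar key (297–350, 218–300). Last, the bar key.

```bash
python3 -m creep '[[[0,0,-1.5],[0,0,0]],[[0,0,-3],[0,0,0]],[[0,0,-4],[0,0,0]],[[0,0,-4.6],[0,0,0]],[[0,0,-4.9],[0,0,0]],[[0,0,-5.1],[0,0,0]],[[0,0,-5.3],[0,0,0]],[[0,0,-5.4],[0,0,0]],[[0,0,-5.4],[0,0,0]]]'
python3 -m creep '[[[0,0,-0.1],[0,0,0]],[[0,0,-0.2],[0,0,0]],[[0,0,-0.2],[0,0,0]],[[0,0,-0.2],[0,0,0]]]'
python3 - <<'E'
from rig import ctrl
from h import *
for n in["wrist","scene"]:
    c=ctrl.camera(n);cv2.imwrite(f"pics/{n}4.png",c["img"])
s=ctrl.state();print(s["time"],s["tcp_pos"],s["force"])
E
```

```text
time: 10.62
tcp_pos: [0.5483, -0.2175, 0.0303]
orientation: [0.58, 3.087, -0.0]
force: [-3.8, 0.9, 4.5]
width: 0.005
time: 11.12
tcp_pos: [0.5484, -0.2176, 0.0301]
orientation: [-0.58, -3.087, 0.0]
force: [-6.7, 4.0, 14.5]
width: 0.004
11.225 [ 0.54841305 -0.21759052  0.03010393] [-7.24757415  4.1986462  15.06514271]
```

View pics/wrist4.png

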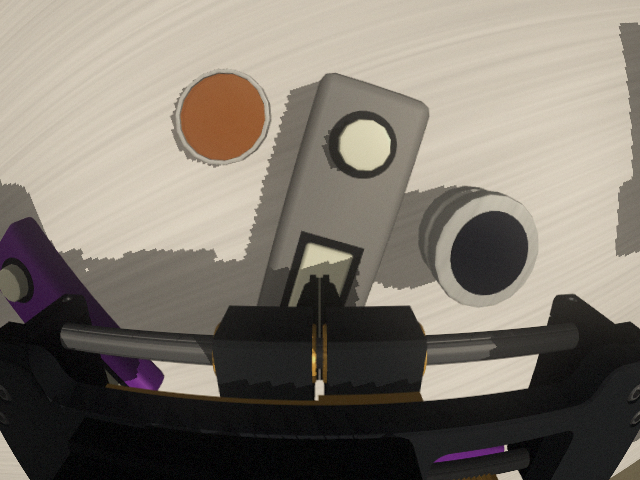

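View pics/scene4.png

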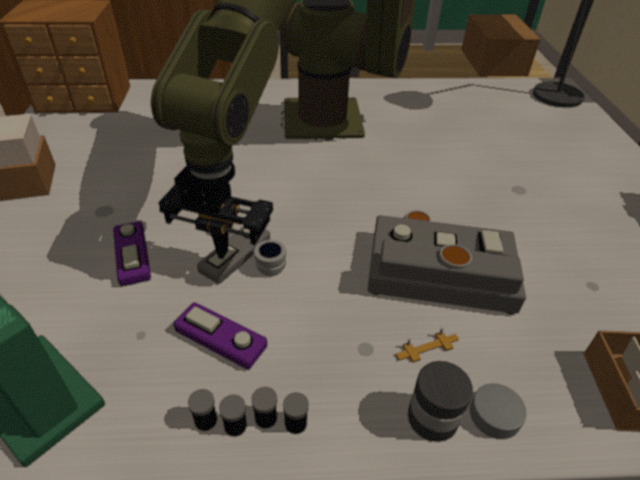

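The tip is at the key's stop (30.1 mm, 15 N), the dot key is clear at (365,145), and nothing has shifted. Handing in while holding the bar key down.

```bash
python3 -c "
from rig import ctrl
print(ctrl.hand_in());s=ctrl.state();print(s['time'],s['tcp_pos'],s['force'])"
```

```text
the job is handed in; nothing more can be done
None
the job is handed in; nothing more can be done
```

I pressed the lamp rocker, then the square key, then the grey control's bar key, and handed the job in at about 11.2 s with the closed fingertips still holding the bar key down. No verdict was reported.

What the last checks showed:
- **Rocker:** its slope changed from about +0.16 to -0.16 rad in the depth images, so it is fully over.
- **Square key:** its top dropped from 64.7 to 57.0 mm and stayed down after I let go.
- **Bar key:** the tip was at 30.1 mm, the key's stop, with about 15 N of upward force. There was also about 8 N sideways, but the tip held still.
- **Round keys and surroundings:** the viewer's round key was up by depth measurement. The control's round key I only saw untouched in the wrist view. The depth check showed no shift of the viewer. In the last pictures I saw no shift of the control or the bystanders, but I did not measure those.

No check failed or disagreed. I could not read the state again after hand-in, so the final second of holding is not confirmed.

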